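Make the drum sander safe and open its guard for a sleeve change

TASK

Get the bench drum sander ready for a sleeve change: first push the red mushroom stop on its push-button station all the way down so that it stays in, leaving the green start button alone. Then push the sander's counterweighted guard up by its red grab bar, past its balance point, until it stays fully raised on its own. Work with light fingertip pushes only, grip nothing, and leave everything else on the bench where it is.

Things in the scene. Friction and masses are not known exactly. Their poses are not given: they have to be found in the camera images.
- sander: Bench drum sander, fixed; place and yaw differ between starts. Origin: on the drum's upright axis at bench height; +x points from the drum to the hinge post, roughly away from the robot; +z up. Steel bed plate 240 mm wide, 8 mm thick, x = -110 to +190 mm. Maroon drum 75 mm in diameter, 120 mm high with its nut, standing still. Two green cheek plates, 160 mm high, carry the guard's hinge.
- hinge_pin (a point): Middle of the guard's hinge pin, between the cheek plates: x = +130, z = 140 mm in the sander's frame; the pin lies along the sander's y axis. Fixed to the sander.
- guard (a joint): Guard angle, rad: 0 = lowered, arm level towards the robot; grows as its front swings up and back; stop at 1.35 = fully raised. Yellow arm, clear hood over the drum (140 x 140 x 55 mm, underside 87 mm up), dark counterweight on a stub behind. Nearly balanced: about 2 N at the grab bar lifts it. Let go below 0.52 it falls shut; beyond, it falls back softly onto its stop by itself and stays there.
- guard_bar (a point): Middle of the guard's red grab bar: round, 16 mm thick, 150 mm long, along the sander's y axis, 251 mm from the hinge pin, turning with the guard. Lowered it is at x = -120, z = 162 mm in the sander's frame, 50 mm in front of the hood, free space below it; brackets 54 mm either side of the middle. Pushed from underneath, up and away from the robot, on its arc (at 0.75 rad it is 325 mm high).
- station: Grey push-button station, a box 150 x 80 mm and 54 mm high, screwed to the bench on the left or on the right of the sander (fixed). Origin: centre of its underside; its long side is its x axis. The red mushroom stop is 36 mm from the centre towards -x (the robot's side), the green start button 40 mm from the centre towards +x.
- stop (a joint): Travel of the red mushroom stop in m: 0 = out, 0.008 = fully down. It goes straight down with about 5 N and stays wherever it is left (latching).
- stop_top (a point): Middle of the top of the red mushroom stop (head 40 mm in diameter, 17 mm thick, top 83 mm above the bench when out).
- start (a joint): Travel of the green start button in m: 0 = out, 0.005 = pressed; it springs back. To be left alone.
- start_top (a point): Middle of the top of the green start button (27 mm in diameter, 63 mm above the bench).
- sleeve_a: Loose spare sanding sleeve, maroon tube 60 mm in diameter, 90 mm high, standing upright. Origin: centre of its underside. To be left alone.
- sleeve_b: Loose spare sanding sleeve, maroon tube 50 mm in diameter, 90 mm high, standing upright. Origin: centre of its underside. To be left alone.
- tape: Roll of masking tape lying flat, 110 mm in diameter, 24 mm high. Origin: centre of its underside. To be left alone.
- spanner: Steel spanner, 180 mm long, 8 mm thick, lying along its x axis. Origin: its middle, underside. To be left alone.
- fingerboard: Dark fingerboard blank, 260 x 56 x 7 mm, long along its x axis, lying in front of the sander. Origin: centre of its underside. To be left alone.
- block: Sanding block, 120 x 65 x 28 mm, pale wood on maroon paper. Origin: centre of its underside. To be left alone.
- bridge: Brown guitar bridge, 160 x 30 x 9 mm. Origin: centre of its underside. To be left alone.
- tin: Open tin with a honey-coloured band, 72 mm in diameter, 105 mm high. Origin: centre of its underside. It stands on the side of the sander where the station is not. To be left alone.
Mind the look-alikes: they are no part of the job. Several things look just like the station: the one meant starts farthest to the robot's left.

How it is judged:
On the way, in this order (a step that is already met when the one before it is completed fails the run):
1. the red mushroom stop is all the way down (value of joint stop above 0.006 m), for 0.2 s.
2. the guard is past its balance point (value of joint guard above 0.6 rad), for 0.1 s.
At the end, for the whole second after the job is handed in: The red mushroom stop is down by more than 6 of its 8 mm, the green button is out, and the guard rests still at more than 1.25 rad (its stop is at 1.35) with nothing holding it; no loose thing on the bench has moved by 15 mm (value of joint guard above 1.25 rad and velocity of joint guard between -0.05 and 0.05 rad/s and value of joint stop above 0.006 m and value of joint start below 0.0015 m and distance of each of sleeve_a, sleeve_b, tape, spanner, fingerboard, block, bridge, tin from where it was at the start of the episode below 0.015 m); the robot touches nothing.
It fails at once if the guard is lifted before the stop is in (value of joint guard above 0.15 rad and value of joint stop below 0.005 m).
It fails at once if the green start button is pressed (value of joint start above 0.0025 m).
It fails at once if the sander or its guard is gripped or forced (more than 25 N from the fingers) (contact force between the fingers and sander above 25 N).
It fails at once if the push-button station is gripped or pounded (more than 40 N from the fingers) (contact force between the fingers and station above 40 N).
It fails at once if a loose thing on the bench is pushed, lifted or knocked away (distance of any of sleeve_a, sleeve_b, tape, spanner, fingerboard, block, bridge, tin from where it was at the start of the episode above 0.015 m).
It also fails if it takes over 48 s, if anything falls off the work surface, if the arm or the gripper's body presses on something with over 40 N, if the wrist force passes 120 N, or if a joint passes its speed limit or range.

ROBOT

A 6-joint arm with a two-finger parallel gripper is mounted at the origin on the work surface. World frame = base frame: x ahead of the robot, y to its left, z up, the work surface at z = 0. Lengths are in m, angles in rad, forces in N, time in s.
With the tool pointing down it reaches from about 0.35 to 0.775 m from the base axis. Payload 7.3 kg.
Tool frame: the origin (TCP) lies at the very end of the fingers, on their centre line; the grasp point (between the pads) lies grip_point_offset behind it (grip_point_offset is the distance from the TCP to the grasp point, in m); z points along the fingers, y is the direction in which the jaws open and shut (so a half turn about z gives the same grasp; the last joint's range is limited). The gripper opens to 92 mm and grips with 3 to 60 N. Pads are 19 mm wide; open, the fingers measure 130 mm over their backs; the gripper's body (75 mm by 190 mm) begins 47 mm behind the grasp point.
Start: joints at [-1.413, 0.342, 1.524, -0, 1.275, -0.146], TCP at [0.157, -0.501, 0.227] pointing down, gripper open.
Joint ranges: [-2.53, 2.53], [-0.77, 2.02], [0.04, 2.7], [-1, 4.14], [0.28, 2.66], [-3.11, 3.11]. Speed limits (rad/s): [2.57, 2.57, 3.14, 3.14, 3.14, 3.14].

INTERFACE

Orientations are given as [roll, pitch, yaw] about the fixed x, y, z axes, in that order (R = Rz(yaw) Ry(pitch) Rx(roll)).
In Python, from cell import * gives the robot as it stands.
- The arm moves only by the shell command python3 -m inch 'ROWS' [OPENING] [FORCE]. ROWS is JSON, a list that holds one entry, the list of rows, each a list of 4 numbers: the shift along the tool's x, y, z in mm, then the turn about the tool's z in rad. In form: [[[x, y, z, roll], ...]]. A call has 1 to 10 rows; each row shifts and turns the commanded pose from where the row before left it, along the tool's axes as they then stand; what a row does not reach is not made up. A row lasts 1/8 s, in which the tool goes at most 62.5 mm and 10.7 degrees, less where a joint would pass 70% of its speed; a pose out of reach is approached as far as the arm can. A call with a gripper value outside its range is refused whole. OPENING is the closure, from -1 (fully open) to 1 (shut), set as the call begins (- or left out, the last holds). The fingers move at their own pace and stop on an object; FORCE is the grip in N (left out, the last holds). Time passes only in rows, so rows that do not move let the fingers close. It gives the time, the measured TCP pose, the force and the opening at its end, in the units of the state.
- observe(): the state, without advancing time (a new reading comes with each control period).
- read_camera(name): name is "scene" or "top" or "wrist"; returns a dict with "img" (384x512x3 uint8, blue, green, red), "fx", "fy", "cx", "cy" (pixels), "k1" (the pictures are not rectified: a ray, as slopes to the right and down, at radius r is drawn at 1 + k1 r^2 times it, then the intrinsics apply), "eye" and "rotation" of the camera in the world; the wrist camera has in their place "T_tool_cam" (4x4, takes a point from camera to tool coordinates, whose origin is the TCP and whose axes are the flange's). Camera axes: x right, y down, z forward; pixel columns grow to the right and rows downward; lengths in m; the calibration is good to about 2 mm. A picture is of the moment at which its call begins: read the wrist's pose just before it. There is no depth.
- hand_in(): hands the job in, once; it reports no verdict.
Trained networks look in the newest picture that a camera, given by its name, has taken for a name from the list of things; names that differ only in an ending like _2 or _b are one class to them, and where a whole thing is asked for, a point or a joint stands for the part that bears it (a point fixed in the world has none). Each returns a list of dicts, best first, with "conf" (0 to 1); they miss things now and then, are a little off and sometimes report something else, mostly with a low value. They report only what shows in the picture. A call takes as long as a camera call. They do not tell look-alikes from the thing itself.
- boxes_of(camera, label): "at" ([row, column] in pixels, amid what is visible of it).
- place_of(camera, label): "at" ([row, column] in pixels: a listed point, or the origin of a listed thing).
The state is a dict: "time": time; "qpos": joint angles; "qvel": joint speeds; "joint_efforts": joint torques, N m; "tool_pos": TCP position; "tool_rot": TCP orientation; "contact_force": force on the tool from outside, world axes, zero at the start; "torque": the same for the moment, N m; "opening": finger opening in m.
Only numpy, scipy, OpenCV 4.12 (cv2) and the standard library are available. Lean on these libraries where they do the work, as an engineer would, in place of code of your own. Each camera call takes 0.05 s, during which the arm holds its last target. There are 200 camera calls.

## Working session

There is one attempt and no reset: what is moved stays moved. The work goes in short steps, Python scripts to look and compute and a shell command to move; the robot and the scene stay as the last step left them, time stands still between calls to the robot, and variables do not carry over. Pictures are saved under pics/ and viewed, about 8 in all and at most 12, crops included, and the job is handed in when it is done.

```bash
mkdir -p pics; cat > h.py <<'E'
from cell import *
import numpy as np, cv2
def ray(c,rc):
    # pixel -> world ray
    u=(rc[1]-c["cx"])/c["fx"]; v=(rc[0]-c["cy"])/c["fy"]; k=c["k1"]
    a,b=u,v
    for _ in range(20):
        s=1+k*(a*a+b*b); a,b=u/s,v/s
    return np.array(c["eye"]),np.array(c["rotation"])@np.array([a,b,1.])
def at_z(c,rc,z):
    e,d=ray(c,rc); return e+d*(z-e[2])/d[2]
E
python3 - <<'E'
from h import *
np.set_printoptions(precision=3,suppress=True)
s=observe();print({k:np.round(v,3) for k,v in s.items()}, grip_point_offset)
Z=dict(stop_top=.083,start_top=.063,station=0,guard_bar=.162,hinge_pin=.14,sander=0,tin=0)
for n in("scene","top"):
    c=read_camera(n);cv2.imwrite(f"pics/{n}.png",c["img"]);print(n,c["eye"],c["rotation"])
    for l,z in Z.items():
        for r in place_of(n,l)[:4]: print(n,l,round(r["conf"],2),np.round(r["at"]),at_z(c,r["at"],z))
E
```

```text
{'time': np.float64(0.0), 'qpos': array([-1.413,  0.343,  1.525, -0.   ,  1.275, -0.146]), 'qvel': array([-0.001, -0.001,  0.   ,  0.   ,  0.   ,  0.   ]), 'joint_efforts': array([ -0.002, -43.125, -24.421,   0.072,   0.056,  -0.   ]), 'tool_pos': array([ 0.157, -0.501,  0.226]), 'tool_rot': array([-3.14 , -0.   ,  0.304]), 'contact_force': array([-0.204, -0.6  ,  0.331]), 'torque': array([-0.004,  0.006, -0.012]), 'opening': np.float64(0.092)} 0.0188
scene [1.252 0.993 1.017] [-2.2    0.024  2.472]Traceback (most recent call last):
  File "<stdin>", line 8, in <module>
  File "h.py", line 11, in at_z
    e,d=ray(c,rc); return e+d*(z-e[2])/d[2]
                                       ~^^^
IndexError: invalid index to scalar variable.
```

```bash
sed -i 's/np.array(c\["rotation"\])@/Rotation.from_euler("xyz",c["rotation"]).as_matrix()@/; 2a from scipy.spatial.transform import Rotation' h.py
python3 - <<'E'
from h import *
np.set_printoptions(precision=3,suppress=True)
Z=dict(stop_top=.083,start_top=.063,station=0,guard_bar=.162,hinge_pin=.14,sander=0,tin=0)
for n in("scene","top"):
    c=read_camera(n);cv2.imwrite(f"pics/{n}.png",c["img"]);print(n,c["eye"],c["rotation"])
    for l,z in Z.items():
        for r in place_of(n,l)[:4]: print(n,l,round(r["conf"],2),np.round(r["at"]),at_z(c,r["at"],z))
print(observe()["time"])
E
```

```text
scene [1.252 0.993 1.017] [-2.2    0.024  2.472]
scene stop_top 0.47 [137. 238.] [ 0.249 -0.44   0.083]
scene stop_top 0.45 [158. 207.] [ 0.48  -0.364  0.083]
scene station 0.58 [176. 204.] [ 0.506 -0.365  0.   ]
scene station 0.57 [150. 232.] [ 0.268 -0.476  0.   ]
scene guard_bar 0.97 [179. 265.] [0.458 0.025 0.162]
scene hinge_pin 0.72 [207. 207.] [0.711 0.001 0.14 ]
scene sander 0.64 [223. 238.] [0.585 0.008 0.   ]
scene tin 0.81 [273. 316.] [0.538 0.39  0.   ]
top [0.404 0.01  1.705] [-3.061 -0.009 -1.596]
top stop_top 0.6 [276. 395.] [ 0.232 -0.472  0.083]
top stop_top 0.49 [204. 359.] [ 0.478 -0.361  0.083]
top start_top 0.63 [256. 388.] [ 0.299 -0.458  0.063]
top start_top 0.61 [184. 358.] [ 0.548 -0.366  0.063]
top station 0.9 [261. 389.] [ 0.276 -0.479  0.   ]
top station 0.61 [194. 354.] [ 0.516 -0.363  0.   ]
top station 0.54 [258. 327.] [ 0.293 -0.259  0.   ]
top guard_bar 0.69 [210. 245.] [0.465 0.025 0.162]
top hinge_pin 0.96 [133. 249.] [0.718 0.006 0.14 ]
top hinge_pin 0.31 [255. 328.] [ 0.31  -0.242  0.14 ]
top sander 0.96 [180. 252.] [ 0.575 -0.002  0.   ]
top tin 0.94 [192. 144.] [0.543 0.385 0.   ]
0.9
```

View pics/scene.png

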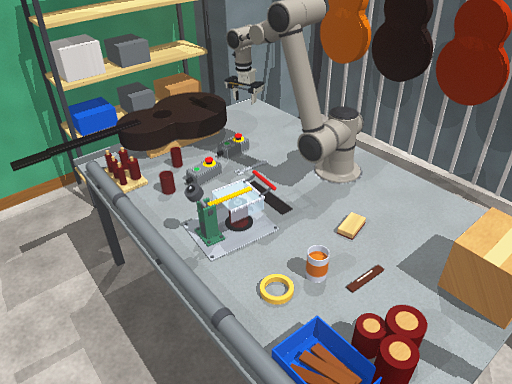

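View pics/top.png

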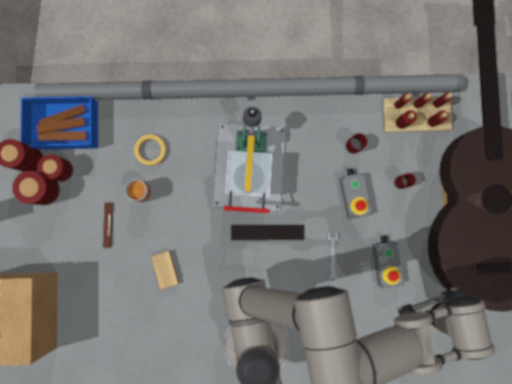

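The scene shows two stations: one at top pixel (row 194, col 357), y≈-0.36, and one at (row 262, col 389), y≈-0.47. The third station report, at (258, 327), is the spanner. "Farthest to the robot's left" means the largest y, so I want the one at (194, 357). I'll confirm it in a crop.

```bash
python3 - <<'E'
import cv2
i=cv2.imread("pics/top.png")[150:300,310:460];cv2.imwrite("pics/crop.png",cv2.resize(i,None,fx=4,fy=4,interpolation=cv2.INTER_CUBIC))
E
```

```text
(no output)
```

View pics/crop.png

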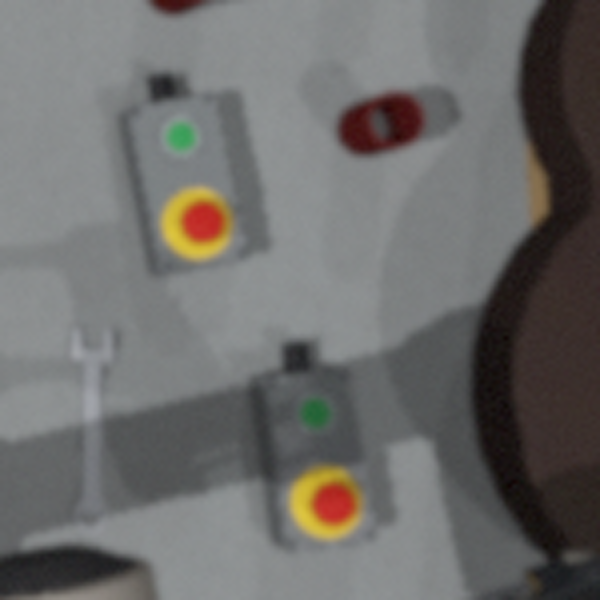

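```bash
python3 -m inch '[[[50,-6,0,0],[58,-6,0,0],[58,-6,0,0],[58,-6,0,0],[58,-6,0,0],[40,-4,0,0],[0,0,0,0.15],[0,0,0,0.15],[0,0,0,0.09],[0,0,0,0]]]' 1 10
```

```text
time: 2.15
tool_pos: [0.4542, -0.3722, 0.2266]
tool_rot: [-3.142, 0.0, -0.085]
contact_force: [-0.1, -0.5, 0.3]
opening: 0.0009
```

The crop confirms two stations. The left one has its red stop at crop (203,222), which is top pixel (row 205, col 361), and its green button at (180,137). I'll refine the stop and the bar with the wrist and other cameras.

```bash
python3 - <<'E'
from h import *
np.set_printoptions(precision=3,suppress=True)
s=observe();R=Rotation.from_euler("xyz",s["tool_rot"]).as_matrix()
c=read_camera("wrist");cv2.imwrite("pics/w1.png",c["img"]);T=np.array(c["T_tool_cam"])
c["eye"]=s["tool_pos"]+R@T[:3,3];c["rotation"]=Rotation.from_matrix(R@T[:3,:3]).as_euler("xyz")
for l,z in dict(stop_top=.083,start_top=.063,station=0).items():
    for r in place_of("wrist",l)[:3]: print(l,round(r["conf"],2),np.round(r["at"]),at_z(c,r["at"],z))
t=read_camera("top");print(at_z(t,(205.5,360.7),.083))
E
```

```text
stop_top 0.94 [159. 249.] [ 0.475 -0.369  0.083]
start_top 0.7 [ 75. 227.] [ 0.551 -0.355  0.063]
station 0.85 [114. 240.] [ 0.51 -0.36  0.  ]
[ 0.472 -0.368  0.083]
```

View pics/w1.png

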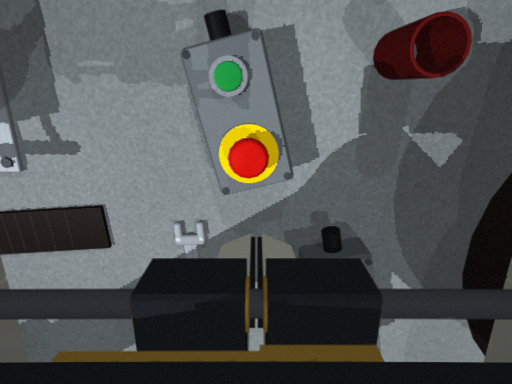

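The wrist view shows the red stop at pixel (row 158, col 249), the green button at (75, 228) and the spanner tip at (233, 190). The wrist and top cameras agree on the stop to within 3 mm, at (0.474, -0.368).

```bash
python3 -m inch '[[[20,-6,20,0],[0,0,45,0],[0,0,45,0],[0,0,20,0],[0,0,5,0],[0,0,4,0],[0,0,0,0]]]'; python3 -m inch '[[[0,0,3,0],[0,0,2,0],[0,0,2,0],[0,0,0,0]]]'
```

```text
time: 3.28
tool_pos: [0.4749, -0.3683, 0.0886]
tool_rot: [3.141, -0.001, -0.086]
contact_force: [-0.5, 0.1, -0.2]
opening: 0.0005
time: 3.78
tool_pos: [0.4748, -0.3682, 0.0811]
tool_rot: [3.141, -0.001, -0.086]
contact_force: [-0.6, 0.5, 4.0]
opening: 0.0005
```

```bash
python3 -m inch '[[[0,0,2,0],[0,0,2,0],[0,0,2,0],[0,0,0,0]]]';python3 -m inch '[[[0,0,1.5,0],[0,0,1,0],[0,0,0,0]]]'
```

```text
time: 4.28
tool_pos: [0.4748, -0.3681, 0.075]
tool_rot: [3.141, -0.001, -0.086]
contact_force: [0.6, 0.2, 3.3]
opening: 0.0004
time: 4.65
tool_pos: [0.4749, -0.3682, 0.0745]
tool_rot: [3.14, -0.001, -0.086]
contact_force: [-3.9, 3.7, 18.0]
opening: 0.0006
```

The press hit its bottom at z = 0.0745 with 18 N, so the stop is fully down. I'll retreat and go to the front of the grab bar.

```bash
python3 -m inch '[[[0,0,-2,0],[0,0,-40,0],[0,0,-55,0],[0,0,-55,0],[-18,-55,0,0],[-18,-55,0,0],[-18,-55,0,0],[-18,-55,0,0],[-18,-55,0,0],[-18,-55,0,0]]]'; python3 -m inch '[[[0,-55,0,0],[0,0,0,0]]]'
python3 - <<'E'
from h import *
np.set_printoptions(precision=3,suppress=True)
s=observe();R=Rotation.from_euler("xyz",s["tool_rot"]).as_matrix()
c=read_camera("wrist");cv2.imwrite("pics/w2.png",c["img"]);T=np.array(c["T_tool_cam"])
c["eye"]=s["tool_pos"]+R@T[:3,3];c["rotation"]=Rotation.from_matrix(R@T[:3,:3]).as_euler("xyz")
for l,z in dict(guard_bar=.162,hinge_pin=.14,sander=0,fingerboard=0.).items():
    for r in place_of("wrist",l)[:2]: print(l,round(r["conf"],2),np.round(r["at"]),at_z(c,r["at"],z))
c=read_camera("top")
for l,z in dict(stop_top=.075,guard_bar=.162).items():
    for r in place_of("top",l)[:2]: print(l,round(r["conf"],2),np.round(r["at"]),at_z(c,r["at"],z))
E
```

```text
time: 5.9
tool_pos: [0.3946, -0.0282, 0.2239]
tool_rot: [-3.141, 0.0, -0.087]
contact_force: [0.5, 0.4, 0.3]
opening: 0.0004
time: 6.15
tool_pos: [0.3996, 0.0281, 0.224]
tool_rot: [-3.141, 0.0, -0.08]
contact_force: [0.0, -0.9, -1.0]
opening: 0.0003
guard_bar 0.71 [117. 255.] [0.466 0.022 0.162]
fingerboard 0.59 [164. 326.] [ 0.391 -0.055  0.   ]
stop_top 0.6 [279. 396.] [ 0.221 -0.477  0.075]
stop_top 0.57 [202. 363.] [ 0.483 -0.379  0.075]
guard_bar 0.89 [207. 245.] [0.474 0.026 0.162]
```

View pics/w2.png

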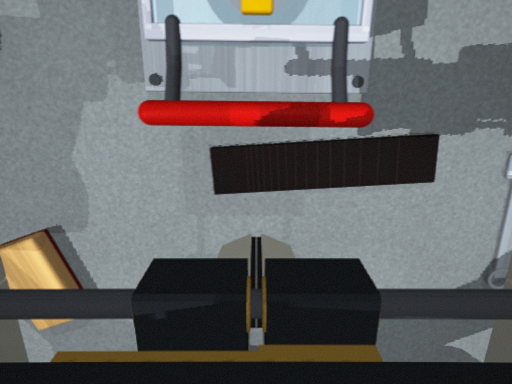

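The wrist view shows the red bar level at row 113, columns 138–373, with its middle at 255, in line with the fingers. The brackets are at columns 172 and 340. The tool only points down, so I'll press lightly on the bar's front and carry it up along its arc by friction and push.

```bash
python3 -m inch '[[[0,0,45,0],[0,0,44,0],[18,0,0,0],[18,0,0,0],[0,0,0,0]]]'; python3 -m inch '[[[4,0,0,0],[4,0,0,0],[0,0,0,0]]]'; python3 -m inch '[[[2,0,0,0],[2,0,0,0],[0,0,0,0]]]'
```

```text
time: 7.18
tool_pos: [0.4368, 0.021, 0.135]
tool_rot: [3.141, -0.0, -0.088]
contact_force: [-0.5, 0.0, 0.1]
opening: 0.0007
time: 7.55
tool_pos: [0.4441, 0.0211, 0.1353]
tool_rot: [3.141, -0.0, -0.086]
contact_force: [-0.6, -0.2, 0.2]
opening: 0.0003
time: 7.92
tool_pos: [0.4475, 0.0209, 0.1351]
tool_rot: [3.142, 0.001, -0.086]
contact_force: [-3.0, 0.4, 1.9]
opening: 0.0007
```

```bash
python3 -m inch '[[[1,0,0,0],[0,0,0,0]]]'; python3 -m inch '[[[0.3,0,-3,0],[0.3,0,-3,0],[0.4,0,-3,0],[0.4,0,-3,0],[0,0,0,0]]]'
python3 - <<'E'
from h import *
c=read_camera("top");print(place_of("top","guard_bar")[:1]);c=read_camera("scene");print(place_of("scene","guard_bar")[:1]);cv2.imwrite("pics/s2.png",cv2.resize(c["img"][120:280,160:360],None,fx=3,fy=3))
E
```

```text
time: 8.18
tool_pos: [0.4475, 0.0209, 0.1351]
tool_rot: [3.141, 0.003, -0.086]
contact_force: [-6.9, 0.9, 5.0]
opening: 0.0008
time: 8.8
tool_pos: [0.4487, 0.0208, 0.1466]
tool_rot: [3.142, 0.004, -0.086]
contact_force: [-6.3, 0.7, -0.9]
opening: 0.0005
[]
[]
```

View pics/s2.png

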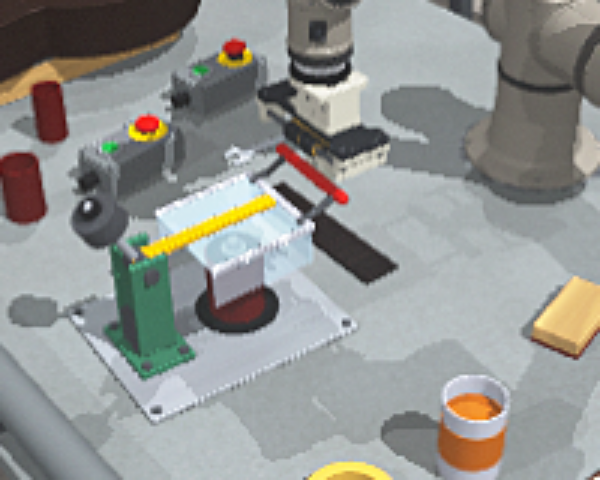

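```bash
cat > bar.py <<'E'
from h import *
def cen(i):
    h=cv2.cvtColor(i,cv2.COLOR_BGR2HSV);m=((h[...,0]<6)|(h[...,0]>174))&(h[...,1]>170)&(h[...,2]>110)
    m[:,:240]=0;m[:,300:]=0;m[:120]=0;m[220:]=0
    r,c=np.nonzero(m);return [round(float(v),1) for v in (r.mean(),c.mean(),len(r))] if len(r) else None
if __name__=="__main__":
    print("before",cen(cv2.imread("pics/scene.png")))
    c=read_camera("scene");print("now",cen(c["img"]))
    e,f=np.array(c["eye"]),Rotation.from_euler("xyz",c["rotation"]).as_matrix()
    for g in np.arange(0,1.4,.15):
        x=130-251*np.cos(g+.088);z=140+251*np.sin(g+.088);y=-.086
        p=np.array([.466+(x+120)/1e3*np.cos(y),.023+(x+120)/1e3*np.sin(y),z/1e3])
        q=f.T@(p-e);a=q[:2]/q[2];a=a*(1+c["k1"]*(a@a));print(round(g,2),np.round([c["fy"]*a[1]+c["cy"],c["fx"]*a[0]+c["cx"]]),p.round(3))
E
python3 bar.py
```

```text
before [177.3, 262.8, 104.0]
now [176.0, 262.8, 98.0]
0.0 [179. 263.] [0.466 0.023 0.162]
0.15 [172. 262.] [0.472 0.022 0.199]
0.3 [165. 259.] [0.484 0.021 0.235]
0.45 [158. 255.] [0.5   0.02  0.269]
0.6 [153. 250.] [0.522 0.018 0.299]
0.75 [148. 243.] [0.548 0.016 0.327]
0.9 [145. 236.] [0.577 0.013 0.35 ]
1.05 [143. 227.] [0.61  0.011 0.368]
1.2 [143. 218.] [0.645 0.008 0.381]
1.35 [144. 208.] [0.682 0.004 0.389]
```

The bar has risen about 7 mm, so it is being carried. I'll continue with slightly more push.

```bash
python3 -m inch '[[[1.2,0,-3,0],[0.7,0,-4,0],[0.7,0,-4,0],[0.8,0,-4,0],[0.8,0,-4,0]]]'; python3 bar.py | sed -n 2p
```

```text
time: 9.68
tool_pos: [0.4517, 0.0205, 0.1653]
tool_rot: [3.141, 0.007, -0.086]
contact_force: [-10.2, -0.4, 0.0]
opening: 0.0003
now [172.6, 262.2, 100.0]
```

```bash
python3 -m inch '[[[0.9,0,-4.5,0],[1,0,-4.5,0],[1.1,0,-4.5,0],[1.2,0,-4.5,0],[1.3,0,-4.5,0],[1.4,0,-4.5,0]]]'; python3 bar.py | sed -n 2p
```

```text
time: 10.48
tool_pos: [0.4587, 0.0199, 0.1925]
tool_rot: [3.141, 0.007, -0.086]
contact_force: [-11.4, 0.5, 1.8]
opening: 0.0003
now [167.5, 260.8, 97.0]
```

```bash
python3 -m inch '[[[1.5,0,-5,0],[1.6,0,-5,0],[1.7,0,-5,0],[1.8,0,-5,0],[1.9,0,-5,0],[2,0,-5,0],[2.1,0,-5,0],[2.2,0,-5,0]]]'; python3 bar.py | sed -n 2p
```

```text
time: 11.52
tool_pos: [0.4754, 0.0184, 0.2333]
tool_rot: [3.141, 0.002, -0.086]
contact_force: [-4.6, -0.1, 1.5]
opening: 0.0007
now [161.2, 257.7, 100.0]
```

```bash
python3 -m inch '[[[3,0,-4,0],[3,0,-4,0],[3,0,-4.5,0],[3,0,-4.5,0],[3.2,0,-5,0],[3.4,0,-5,0],[3.6,0,-5,0],[3.8,0,-5,0]]]'; python3 bar.py | sed -n 2p
```

```text
time: 12.58
tool_pos: [0.4989, 0.0162, 0.2712]
tool_rot: [3.141, 0.006, -0.086]
contact_force: [-18.0, -0.9, 12.9]
opening: 0.0005
now [154.1, 251.6, 106.0]
```

Force is 22 N because the bar rises faster than the finger. I'll lift with less push to relieve it.

```bash
python3 -m inch '[[[-0.5,0,-3,0],[0,0,-4,0],[1,0,-4,0]]]'; python3 bar.py | sed -n 2p
```

```text
time: 13.0
tool_pos: [0.503, 0.0161, 0.2815]
tool_rot: [3.142, -0.001, -0.086]
contact_force: [-0.3, 0.1, -0.2]
opening: 0.0002
now [152.8, 250.4, 99.0]
```

```bash
python3 -m inch '[[[0,0,-2,0],[0,0,0,0],[0,0,0,0]]]'; python3 bar.py | sed -n 2p
```

```text
time: 13.42
tool_pos: [0.5025, 0.0161, 0.283]
tool_rot: [3.142, 0.0, -0.086]
contact_force: [0.8, 0.9, -0.2]
opening: 0.0004
now [150.0, 246.2, 77.0]
```

The guard is past balance, around 0.68 rad, and going back on its own. I'll back off and let it settle.

```bash
python3 -m inch '[[[-20,0,0,0],[-40,0,0,0],[-40,0,0,0],[0,0,0,0],[0,0,0,0],[0,0,0,0],[0,0,0,0],[0,0,0,0],[0,0,0,0],[0,0,0,0]]]';python3 -m inch '[[[0,0,0,0],[0,0,0,0],[0,0,0,0],[0,0,0,0],[0,0,0,0],[0,0,0,0],[0,0,0,0],[0,0,0,0],[0,0,0,0],[0,0,0,0]]]'
python3 - <<'E'
from h import *
for k in range(2):
    c=read_camera("scene");print(place_of("scene","guard_bar")[:1])
cv2.imwrite("pics/s3.png",cv2.resize(c["img"][100:340,130:400],None,fx=2.5,fy=2.5))
E
```

```text
time: 14.72
tool_pos: [0.403, 0.0247, 0.2832]
tool_rot: [3.141, 0.0, -0.086]
contact_force: [-0.7, 0.5, 0.1]
opening: 0.0007
time: 15.98
tool_pos: [0.4029, 0.0247, 0.2832]
tool_rot: [3.141, 0.0, -0.086]
contact_force: [0.2, -0.3, 0.3]
opening: 0.0007
[{'at': [142.6, 207.3], 'conf': 0.68}]
[{'at': [143.8, 209.3], 'conf': 0.85}]
```

View pics/s3.png

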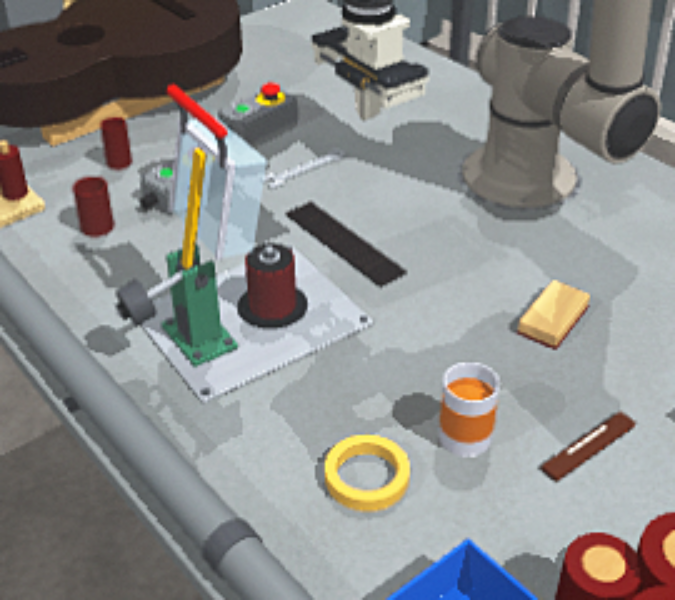

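The picture shows the guard fully raised. The bar is at scene pixel (144, 209), against (144, 208) predicted for 1.35 rad. The robot is clear and the loose things are in place, so I'm handing in.

```bash
python3 -c "
from cell import *
print(hand_in())"
```

```text
the job is handed in; nothing more can be done
None
```

I pushed the red stop down and raised the sander's guard past its balance point. It then fell back onto its stop on its own, and I've handed the job in with no verdict reported.

- **Red stop:** I pressed it on the station farthest to the robot's left until it hit bottom at z = 0.0745 m, with 18 N. That is about 8 mm of travel. The raised guard hid the stop in the last picture, so I did not see it again after the press. I did not touch the green button.
- **Guard:** The tool could only point down, so I pushed with the shut fingertips on the front of the bar and carried it up its arc, gripping nothing. I let go just past balance.
- **Force:** The highest reading on the guard was about 22 N (limit 25 N). It came when the bar rose faster than the fingers, and I eased it off straight away. Readings come only at the end of each move, so a brief higher peak can't be ruled out.
- **Last checks:** The bar was at scene pixel (144, 209), against (144, 208) predicted for 1.35 rad. The robot was clear of everything, with no contact force. The loose things looked undisturbed, but I judged that by eye and did not measure them.

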